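Take the stove-top steamer apart to drain

ROBOT

A 7-joint arm with a two-finger parallel gripper is mounted at the origin on a cart in front of the work surface, level with it; the furniture and walls round the work are solid. World frame = base frame: x ahead of the robot, y to its left, z up, the work surface at z = 0. Lengths are in m, angles in rad, forces in N, time in s.
With the tool pointing down it reaches from about 0.4 to 0.875 m from the base axis. Payload 19.3 kg.
Tool frame: the origin (TCP) lies at the very end of the fingers, on their centre line; the grasp point (between the pads) lies bot.pinch_z behind it (bot.pinch_z is the distance from the TCP to the grasp point, in m); z points along the fingers, y is the line along which they close (so a half turn about z gives the same grasp; the last joint's range is limited). The gripper opens to 85 mm and grips with 20 to 120 N. Pads are 22 mm wide; open, the fingers measure 114 mm over their backs; the gripper's body (76 mm by 85 mm) begins 54 mm behind the grasp point. The pads swing forward as they close: fully open they stand 13 mm farther back than shut.
Start: joints at [1.102, 0.521, -0.036, 1.599, 0.021, 1.021, -0.113], TCP at [0.243, -0.576, 0.231] pointing down, gripper open.
Joint ranges: [-2.91, 2.91], [-0.3, 2.13], [-1.5, 1.42], [0.17, 2.43], [-1.26, 4.41], [0.16, 1.93], [-2.52, 2.52]. Speed limits (rad/s): [1.89, 1.89, 2.39, 2.39, 3.01, 3.01, 3.01].

INTERFACE

Orientations are given as [roll, pitch, yaw] about the fixed x, y, z axes, in that order (R = Rz(yaw) Ry(pitch) Rx(roll)).
In Python, from workcell import bot, grab_frame, ticket gives the robot as it stands.
- The arm moves only by the tool arm_command, never from a script. Its argument "commands" is a list of rows, each a list of 3 entries, a list of its own where there are three numbers: the shift along the world's x, y, z in mm, then the turn about the world's z in rad, then the gripper command: -1 is fully open, 1 is shut, values between are in proportion. In form: [[[tx, ty, tz], roll, fingers], ...]. A call has 1 to 20 rows; each row shifts and turns the commanded pose from where the row before left it; what a row does not reach is not made up. A row lasts 1/10 s, in which the tool goes at most 50 mm and 8.59 degrees, less where a joint would pass 70% of its speed; a pose out of reach is approached as far as the arm can. A call with a gripper value outside its range is refused whole. The fingers move at their own pace and stop on an object; "newtons" is the grip in N (left out, the last holds). Time passes only in rows, so rows that do not move let the fingers close. It gives the time, the measured TCP pose, the force, the opening and the grip force at its end, in the units of the state.
- bot.observe(): the state, without advancing time (a new reading comes with each control period).
- grab_frame(name): name is "scene" or "side" or "wrist"; returns a dict with "image" (420x560x3 uint8, red, green, blue), "vertical_fov" (degrees; the focal length in pixels is half the picture's height over the tangent of half this angle, whatever the lens; pixels are square), "cx", "cy" (the principal point, pixels), "R" (3x3) and "t" (3): a world point X has camera coordinates R X + t. Camera axes: x right, y down, z forward; pixel columns grow to the right and rows downward; lengths in m; the calibration is good to about 2 mm. A picture is of the moment at which its call begins. There is no depth.
- ticket.job_done(): hands the job in; it is judged then, once.
The state is a dict: "clock": time; "qpos": joint angles; "qd": joint speeds; "joint_efforts": joint torques, N m; "position": TCP position; "tool_rot": TCP orientation; "force": force on the tool from outside, world axes, zero at the start; "moment": the same for the moment, N m; "grip_width": finger opening in m; "finger_force": force on a finger pad.
Only numpy, scipy, OpenCV 4.12 (cv2) and the standard library are available. Lean on these libraries where they do the work, as an engineer would, in place of code of your own. Each camera call takes 0.05 s, during which the arm holds its last target. There are 200 camera calls.

TASK

Take the steamer apart for draining, from the top down: first lift the lid off by its knob and lay it knob up on one half of the wooden slatted rack, then lift the steel steamer basket off the saucepan by its centre post and stand it upright on the other half of the rack. Set both down gently, without dropping them, and leave the saucepan standing where it is.

Things in the scene. Friction and masses are not known exactly. Their poses are not given: they have to be found in the camera images.
- lid: Glass saucepan lid, steel rim, round black knob; 177 mm across, 60 mm tall, 0.34 kg. Starts knob up on the basket, foot 4 mm deep in its mouth with 4 mm of play, held only by its weight. Origin: centre of its underside, z up. Knob: cylinder 45 mm in diameter, 32 to 60 mm above the origin; the glass lies below 32 mm. Laid on a flat surface, its origin is 2 mm below that surface.
- steamer: Round open steel basket, 172 mm across, 65 mm tall, 0.35 kg, loose on the pan's rim under the lid. Origin: centre of underside, z up. Foot 124 mm across, 8 mm high, hangs in the pan's mouth; floor top at 13 mm, rim at 65 mm (inside diameter 164 mm). Centre lifting post: 20 mm in diameter, from the floor to 57 mm, free to grasp once the lid is off. It stands on its foot.
- saucepan: Black saucepan with two side handles, 173 mm across, 239 mm over the handles, 88 mm high, 0.77 kg, standing loose on the worktop under the steamer basket. Origin: centre of its underside, z up, y along the line through both handles. It stays where it is.
- rack: Fixed low rack of light wooden slats on the worktop, 215 mm (its x) by 400 mm (its y, along the slats), its top 20 mm above the worktop, empty at the start. Origin: centre of its underside, z up. Its two halves are centred 100 mm either side of the origin along its y.
Not all that is in view belongs to the job. There is more than one size of the lid; the one meant has the size given above.

How it is judged:
On the way, in this order (a step that is already met when the one before it is completed fails the run):
1. the lid lies knob up on the rack, released, while the basket is still seated on the saucepan (x of lid in the frame of rack between -0.045 and 0.045 m and y of lid in the frame of rack between -0.145 and 0.145 m and z of lid in the frame of rack below 0.03 m and angle between lid's own z axis and vertical below 0.1 rad and linear speed of lid below 0.02 m/s and contact force between the fingers and lid below 0.1 N and distance between steamer and saucepan below 0.1 m), for 0.2 s.
2. the basket stands upright on the rack, released (x of steamer in the frame of rack between -0.045 and 0.045 m and y of steamer in the frame of rack between -0.145 and 0.145 m and z of steamer in the frame of rack below 0.03 m and angle between steamer's own z axis and vertical below 0.1 rad and linear speed of steamer below 0.02 m/s and contact force between the fingers and steamer below 0.1 N), for 0.2 s.
At the end, for the whole second after the job is handed in: Lid (knob up) and basket (upright) both rest on the rack itself, level to 6 degrees, at rest and released, each centre within 45 mm of the rack's long centre line and 145 mm of its middle along it; the saucepan stands upright within 30 mm of its start (all of step 2 and x of lid in the frame of rack between -0.045 and 0.045 m and y of lid in the frame of rack between -0.145 and 0.145 m and z of lid in the frame of rack below 0.03 m and angle between each of lid, saucepan's own z axis and vertical below 0.1 rad and linear speed of lid below 0.02 m/s and contact force between the fingers and lid below 0.1 N and distance of saucepan from where it was at the start of the episode below 0.03 m); the robot touches nothing.
It fails at once if the lid is dropped: it moves faster than 0.8 m/s less than 60 mm above the worktop (linear speed of lid above 0.8 m/s and height (world z) of lid below 0.06 m).
It fails at once if the basket is dropped: it moves faster than 0.8 m/s less than 60 mm above the worktop (linear speed of steamer above 0.8 m/s and height (world z) of steamer below 0.06 m).
It fails at once if the saucepan is pushed more than 50 mm or tipped (distance of saucepan from where it was at the start of the episode above 0.05 m or angle between saucepan's own z axis and vertical above 0.35 rad).
It also fails if it takes over 64 s, if anything falls off the work surface, if the arm or the gripper's body presses on something with over 40 N, if the wrist force passes 120 N, or if a joint passes its speed limit or range.

## Working session

There is one attempt and no reset: what is moved stays moved. The work goes in short steps, Python scripts to look and compute and a tool call to move; the robot and the scene stay as the last step left them, time stands still between calls to the robot, and variables do not carry over. Pictures are saved under pics/ and viewed, at most 10 in all, crops included, and the job is handed in when it is done.

Besides the shell and the picture viewer there is one more tool, called after "Request:" by a JSON object that holds its "name" and its "arguments", one argument or row to a line. arm_command: Moves the arm, as the interface text tells. Its arguments: {"type":"object","properties":{"commands":{"type":"array"},"newtons":{"type":"number"}},"required":["commands"]}

```bash
mkdir -p pics; cat > h.py <<'E'
import numpy as np, cv2
from workcell import bot, grab_frame, ticket
def K(f):
    F=f["image"].shape[0]/2/np.tan(np.radians(f["vertical_fov"])/2); return F
def ray(f,u,v):
    F=K(f);R=np.array(f["R"]);t=np.array(f["t"])
    d=R.T@np.array([(u-f["cx"])/F,(v-f["cy"])/F,1]); return -R.T@t,d
def onz(f,u,v,z):
    o,d=ray(f,u,v); return o+d*(z-o[2])/d[2]
def proj(f,X):
    c=np.array(f["R"])@np.array(X)+np.array(f["t"]); return c[:2]/c[2]*K(f)+[f["cx"],f["cy"]]
E
python3 - <<'E'
from h import *
import pickle
fs={n:grab_frame(n) for n in("scene","side")}
pickle.dump(fs,open("f0.pkl","wb"))
for n,f in fs.items():
    cv2.imwrite(f"pics/{n}0.png",f["image"][:,:,::-1]); print(n,-np.array(f["R"]).T@f["t"],f["vertical_fov"])
s=bot.observe();print(bot.pinch_z,s)
E
```

```text
scene [0.11002012 0.38172653 0.70174809] 51.09063695924116
side [ 0.13876367 -0.21889786  1.05422158] 46.57049205003342
0.0187 {'clock': 0.1, 'qpos': array([ 1.10182662,  0.52196565, -0.03630942,  1.59990522,  0.02121982,
        1.02109949, -0.11281927]), 'qd': array([ 1.06952977e-03, -4.28085236e-04, -1.72826981e-04, -1.29247896e-03,
        8.00120200e-04,  2.81848569e-04, -7.17671682e-07]), 'joint_efforts': array([ 2.01902018e-03, -9.28503370e+01,  1.98311582e+00, -3.70538986e+01,
        1.80008897e-02,  5.37848828e-03,  2.34807831e-04]), 'position': array([ 0.2425254 , -0.57572349,  0.23079288]), 'tool_rot': array([-3.14060475e+00,  9.38703859e-05,  3.98733418e-01]), 'force': array([-0.19042017, -0.05710378,  0.90302434]), 'moment': array([-0.01612371,  0.01406893, -0.00586909]), 'finger_force': 0.0, 'grip_width': 0.08561287449472868}
```

View pics/scene0.png

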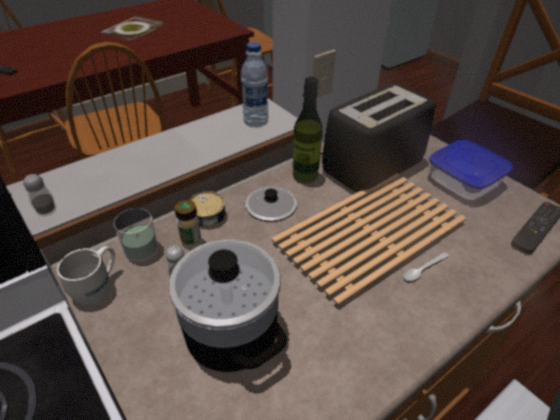

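View pics/side0.png

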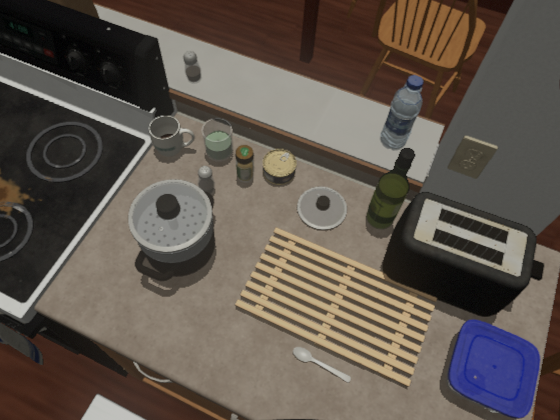

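Scene view: the stacked pot has its black knob near (223,265), the rack spans (275..465,180..295), and the smaller lid at (270,203) is a decoy. Side view: the knob is near (168,206) and the rack is centred near (337,303).

```bash
python3 - <<'E'
from h import *
import pickle
fs=pickle.load(open("f0.pkl","rb"))
B={"scene":((200,243,245,290),(265,170,475,300)),"side":((150,185,190,226),(232,228,440,380))}
rays=[]
for n,f in fs.items():
    im=f["image"];(a,b,c,d),(e,g,h,i)=B[n]
    m=(im[b:d,a:c].max(2)<50).astype(np.uint8)
    k,l,s,ce=cv2.connectedComponentsWithStats(m);j=1+s[1:,4].argmax()
    x,y,w,hh=s[j,:4];u,v=a+x+w/2-.5,b+y+hh/2-.5   # bbox centre
    print(n,"knob",u,v,s[j],onz(f,u,v,.187)); rays.append(ray(f,u,v))
    hsv=cv2.cvtColor(im,cv2.COLOR_RGB2HSV)[g:i,e:h]
    m=((hsv[...,0]>8)&(hsv[...,0]<28)&(hsv[...,1]>75)&(hsv[...,2]>110)).astype(np.uint8)
    m=cv2.morphologyEx(m,cv2.MORPH_CLOSE,np.ones((13,13),np.uint8))
    k,l,s,ce=cv2.connectedComponentsWithStats(m);j=1+s[1:,4].argmax()
    ys,xs=np.nonzero(l==j)
    P=np.array([onz(f,x+e,y+g,.02)[:2] for x,y in zip(xs,ys)])
    r=cv2.minAreaRect((P*1000).astype(np.float32));print("rack",r)
A=[];bb=[]
for o,d in rays:
    d=d/np.linalg.norm(d);M=np.eye(3)-np.outer(d,d);A.append(M);bb.append(M@o)
print("tri",np.linalg.lstsq(np.vstack(A),np.hstack(bb),rcond=None)[0])
E
```

```text
scene knob 223.5 265.5 [  9   7  30  32 783] [0.51090307 0.17614256 0.187     ]
rack ((534.5377807617188, -207.84494018554688), (412.248779296875, 225.7923126220703), 89.75810241699219)
side knob 168.0 210.5 [  7  18  23  16 159] [0.50157711 0.16303911 0.187     ]
rack ((532.4415283203125, -217.4486846923828), (411.5514221191406, 233.81443786621094), 87.5593490600586)
tri [0.51202287 0.17103454 0.17645905]
```

```bash
python3 - <<'E'
from h import *
import pickle
fs=pickle.load(open("f0.pkl","rb"))
f=fs["side"];im=f["image"]
for t in(50,60,70,80,90):
    m=(im[185:228,148:190].max(2)<t).astype(np.uint8)
    k,l,s,ce=cv2.connectedComponentsWithStats(m);j=1+s[1:,4].argmax();print(t,s[j]+[148,185,0,0,0])
for n,f in fs.items():
    for z in(.173,.201):
        th=np.linspace(0,6.28,60);p=np.array([proj(f,[.508+.0225*np.cos(a),.172+.0225*np.sin(a),z]) for a in th])
        print(n,z,p.min(0),p.max(0))
    if n=="side": a=cv2.resize(f["image"][180:280,120:230],None,fx=5,fy=5)
b=cv2.resize(fs["side"]["image"][225:385,230:445],None,fx=2.3,fy=2.3)
c=np.zeros((500,550+b.shape[1]//1,3),np.uint8)[:, :];c=np.zeros((500,550,3),np.uint8);c[:500,:550]=a
cv2.imwrite("pics/k.png",c[:,:,::-1])
E
```

```text
50 [157 203  23  16 159]
60 [156 194  24  25 456]
70 [156 194  24  25 472]
80 [156 194  24  26 484]
90 [156 194  24  26 498]
scene 0.173 [212.89845818 260.43524469] [241.92855175 282.75160955]
scene 0.201 [211.18382976 248.42654093] [241.05110398 270.78332194]
side 0.173 [156.02624157 200.44817497] [177.89109958 219.3134939 ]
side 0.201 [153.44094958 193.44441903] [175.85302685 212.62430219]
```

View pics/k.png

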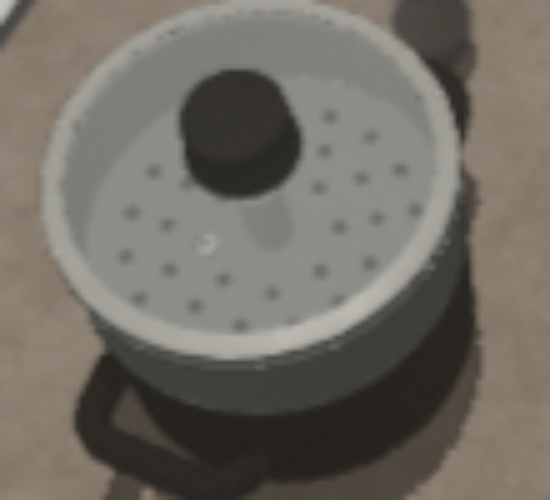

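The crop shows the knob as a dark blob spanning side pixels x 156..180, y 194..219, with the post below it, so the lid sits centred on the stack. I'll solve its position from both views.

```bash
python3 - <<'E'
from h import *
import pickle
from scipy.optimize import least_squares
fs=pickle.load(open("f0.pkl","rb"))
ob={"scene":[208.5,249.5,238.5,281.5],"side":[155.5,193.5,179.5,219]}
th=np.linspace(0,6.28,60)
def bb(f,x,y,z):
    p=np.array([proj(f,[x+.0225*np.cos(a),y+.0225*np.sin(a),z+d]) for a in th for d in(-.014,.014)]);return np.r_[p.min(0),p.max(0)]
r=least_squares(lambda q:np.hstack([bb(fs[n],*q)-ob[n] for n in ob]),[.508,.172,.187])
print(r.x,r.fun)
r=least_squares(lambda q:np.hstack([bb(fs[n],*q,.187)-ob[n] for n in ob]),[.508,.172])
print(r.x,r.fun)
s=bot.observe();p=r.x;print("delta",(p-s["position"][:2])*1000, s["position"])
E
```

```text
[0.51495906 0.17280618 0.18009852] [ 0.29589088 -0.44238989  0.75060667  1.47178961  0.05501838 -1.04017639
  0.22713883 -0.90673593]
[0.51126594 0.17326569] [ 0.84010324 -1.94779432  1.58794948  0.29097985 -1.74198844 -1.50928718
 -1.34148195 -1.18078978]
delta [268.74053677 748.98918422] [ 0.2425254  -0.57572349  0.23079288]
```

Request:
{"name": "arm_command", "arguments": {
  "commands": [
    [[11, 16, 4], 0.02, -1],
    [[22, 33, 8], 0.04, -1],
    [[22, 33, 8], 0.04, -1],
    [[22, 33, 8], 0.04, -1],
    [[22, 33, 8], 0.04, -1],
    [[22, 33, 8], 0.04, -1],
    [[22, 33, 8], 0.04, -1],
    [[22, 33, 8], 0.04, -1],
    [[22, 33, 8], 0.04, -1],
    [[22, 33, 0], 0.04, -1],
    [[14, 38, 0], 0.04, -1],
    [[5, 40, 0], 0.04, -1],
    [[5, 40, 0], 0.04, -1],
    [[5, 40, 0], 0.04, -1],
    [[5, 40, 0], 0.04, -1],
    [[5, 40, 0], 0.04, -1],
    [[5, 40, 0], 0.04, -1],
    [[5, 40, 0], 0.04, -1],
    [[5, 40, 0], 0.04, -1],
    [[3, 20, 0], 0.02, -1]
  ],
  "newtons": 40
}}

```text
clock: 2.1
position: [0.5079, 0.1191, 0.2994]
tool_rot: [-3.141, -0.001, 1.165]
force: [-1.1, -0.6, -0.9]
grip_width: 0.0853
finger_force: 0.0
```

```bash
python3 - <<'E'
from h import *
s=bot.observe();print(s["position"],s["tool_rot"],s["qpos"],s["clock"])
f=grab_frame("wrist");cv2.imwrite("pics/w1.png",f["image"][:,:,::-1]);print(proj(f,[.511,.173,.187]),proj(f,[.511,.173,.201]),-np.array(f["R"]).T@f["t"])
E
```

```text
[0.50787697 0.11912678 0.29943658] [-3.14127694e+00 -8.68660801e-04  1.16462778e+00] [ 0.05900401  0.31971285 -0.51362509  1.76502585  0.17310436  1.10149033
 -0.91768775] 2.1
[252.89227228 146.41661417] [251.38667258 148.86815475] [0.54135733 0.19330563 0.44282031]
```

View pics/w1.png

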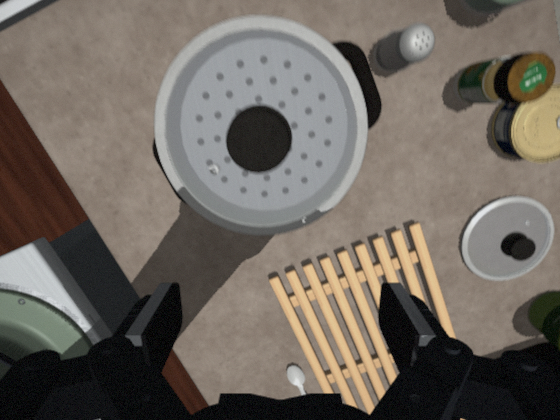

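The wrist view shows the stack with the knob at about (259,139) and both pan handles clear, and the rack's near end at about (350,255).

```bash
python3 - <<'E'
from h import *
f=grab_frame("wrist");im=f["image"]
m=(im[95:180,215:305].max(2)<60).astype(np.uint8)
c=max(cv2.findContours(m,0,2)[0],key=cv2.contourArea);(u,v),r=cv2.minEnclosingCircle(c);u+=215;v+=95
print(u,v,r,onz(f,u,v,.201),cv2.boundingRect(c),"rad",np.linalg.norm(onz(f,u+r,v,.201)-onz(f,u,v,.201)))
s=bot.observe();print(s["position"],(onz(f,u,v,.201)-s["position"])*1000)
E
```

```text
260.5409355163574 143.2953224182129 33.739986419677734 [0.51837848 0.17606041 0.201     ] (14, 15, 64, 68) rad 0.023285906164976253
[0.50796781 0.11867308 0.2992121 ] [ 10.41066844  57.38732343 -98.21209667]
```

Request:
{"name": "arm_command", "arguments": {
  "commands": [
    [[1, 10, 0], 0, -1],
    [[2, 20, 0], 0, -1],
    [[2, 15, 0], 0, -1],
    [[2, 10, -5], 0, -1],
    [[0, 0, -15], 0, -1],
    [[0, 0, -25], 0, -1],
    [[0, 0, -15], 0, -1],
    [[0, 0, -10], 0, -1],
    [[0, 0, 0], 0, -1],
    [[0, 0, 0], 0, -1]
  ]
}}

```text
clock: 3.2
position: [0.5159, 0.1701, 0.2297]
tool_rot: [3.141, -0.0, 1.159]
force: [0.2, 0.6, 0.5]
grip_width: 0.0853
finger_force: 0.0
```

```bash
python3 - <<'E'
from h import *
s=bot.observe();print(s["position"])
f=grab_frame("wrist");g=grab_frame("scene");h=grab_frame("side")
a=cv2.resize(g["image"][180:330,140:320],None,fx=2.2,fy=2.2);b=cv2.resize(h["image"][140:290,80:260],None,fx=2.2,fy=2.2)
cv2.imwrite("pics/w2.png",np.hstack([a,b])[:,:,::-1])
E
```

```text
[0.51589728 0.17011001 0.22971113]
```

View pics/w2.png

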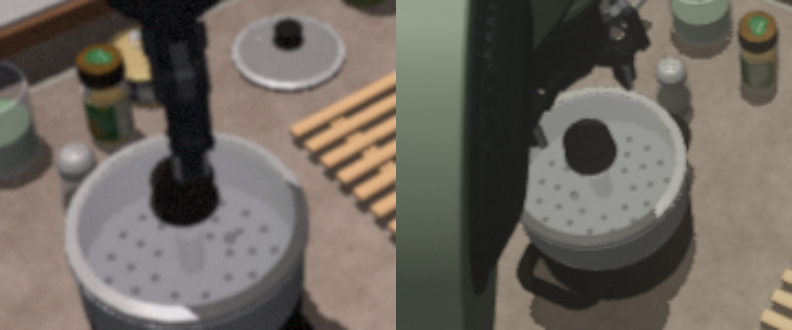

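The gripper sits just above the knob in both crops (knob at about (185,190) left, (588,147) right) and lines up with it. I'll descend and close.

Request:
{"name": "arm_command", "arguments": {
  "commands": [
    [[0, 4, -10], 0, -1],
    [[0, 0, -15], 0, -1],
    [[0, 0, -15], 0, -1],
    [[0, 0, -9], 0, -1],
    [[0, 0, -4], 0, -1],
    [[0, 0, 0], 0, -1],
    [[0, 0, 0], 0, 0],
    [[0, 0, 0], 0, 0.2],
    [[0, 0, 0], 0, 0.4],
    [[0, 0, 0], 0, 1],
    [[0, 0, 0], 0, 1],
    [[0, 0, 0], 0, 1],
    [[0, 0, 0], 0, 1],
    [[0, 0, 0], 0, 1]
  ],
  "newtons": 40
}}

```text
clock: 4.75
position: [0.5159, 0.1741, 0.177]
tool_rot: [3.141, -0.0, 1.159]
force: [-1.3, -0.8, 6.8]
grip_width: 0.0444
finger_force: 39.8
```

Request:
{"name": "arm_command", "arguments": {
  "commands": [
    [[0, 0, 2], 0, 1],
    [[0, 0, 4], 0, 1],
    [[0, 0, 8], 0, 1],
    [[0, 0, 12], 0, 1],
    [[0, 0, 15], 0, 1],
    [[0, 0, 12], 0, 1],
    [[0, 0, 7], 0, 1],
    [[0, 0, 0], 0, 1],
    [[0, 0, 0], 0, 1]
  ],
  "newtons": 50
}}

```text
clock: 5.65
position: [0.5156, 0.1739, 0.2361]
tool_rot: [-3.141, 0.0, 1.159]
force: [-0.6, -0.1, -3.9]
grip_width: 0.0441
finger_force: 51.3
```

```bash
python3 - <<'E'
from h import *
print(bot.observe()["force"])
g=grab_frame("scene");h=grab_frame("side")
a=cv2.resize(g["image"][150:350,140:320],None,fx=2.2,fy=2.2);b=cv2.resize(h["image"][100:300,80:260],None,fx=2.2,fy=2.2)
cv2.imwrite("pics/w3.png",np.hstack([a,b])[:,:,::-1])
E
```

```text
[-0.61122845 -0.13819319 -3.85554824]
```

View pics/w3.png

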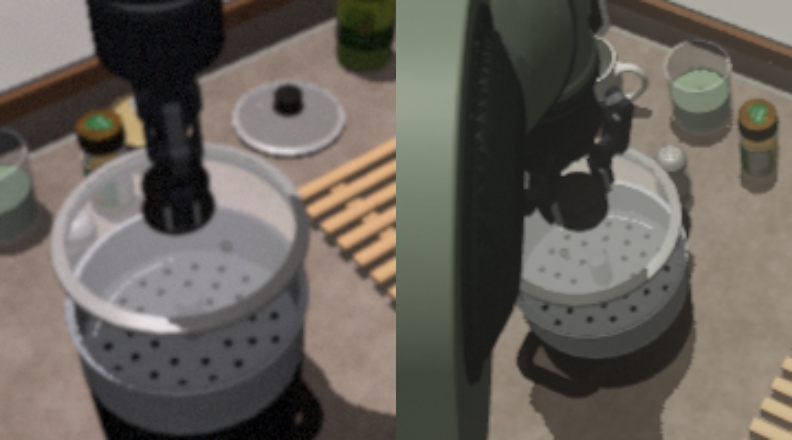

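The lid is in the air and level (rim ring at about (180,235) in the left crop), and the basket is still seated on the pan. I'll carry the lid to the far half.

Request:
{"name": "arm_command", "arguments": {
  "commands": [
    [[0, -10, 0], 0, 1],
    [[1, -20, 0], 0, 1],
    [[1, -30, 0], 0, 1],
    [[1, -38, 0], 0, 1],
    [[2, -38, 0], 0, 1],
    [[2, -38, 0], 0, 1],
    [[2, -38, 0], 0, 1],
    [[2, -38, 0], 0, 1],
    [[2, -38, 0], 0, 1],
    [[2, -38, 0], 0, 1],
    [[1, -38, 0], 0, 1],
    [[1, -38, 0], 0, 1],
    [[0, -36, -10], 0, 1],
    [[0, -26, -20], 0, 1],
    [[0, -14, -25], 0, 1],
    [[0, -6, -25], 0, 1],
    [[0, 0, -20], 0, 1],
    [[0, 0, -10], 0, 1],
    [[0, 0, 0], 0, 1],
    [[0, 0, 0], 0, 1]
  ]
}}

```text
clock: 7.75
position: [0.5329, -0.3101, 0.127]
tool_rot: [3.141, 0.0, 1.159]
force: [-0.5, 0.2, -2.5]
grip_width: 0.0443
finger_force: 51.5
```

```bash
python3 - <<'E'
from h import *
print(bot.observe()["force"])
g=grab_frame("scene");h=grab_frame("side")
a=cv2.resize(g["image"][100:320,250:480],None,fx=1.7,fy=1.7);b=cv2.resize(h["image"][190:410,210:440],None,fx=1.7,fy=1.7)
cv2.imwrite("pics/w4.png",np.hstack([a,b])[:,:,::-1])
E
```

```text
[-0.46132881  0.18552919 -2.50470559]
```

View pics/w4.png

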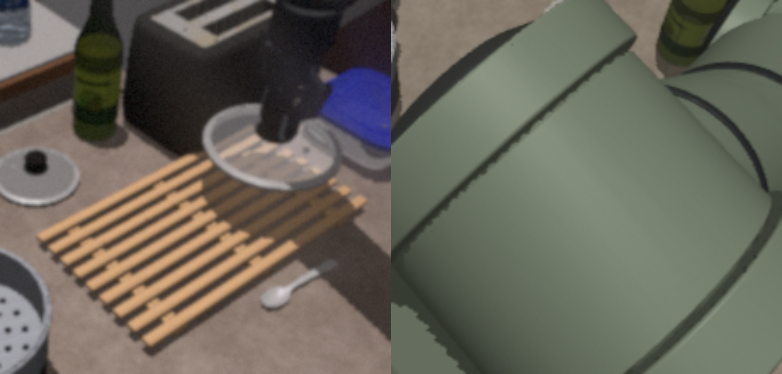

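The lid hovers over the far half of the rack (rim at about (270,150) in the left crop), clear of the toaster and the blue box. I'll lower it.

Request:
{"name": "arm_command", "arguments": {
  "commands": [
    [[0, 0, -10], 0, 1],
    [[0, 0, -15], 0, 1],
    [[0, 0, -15], 0, 1],
    [[0, 0, -12], 0, 1],
    [[0, 0, -8], 0, 1],
    [[0, 0, -5], 0, 1],
    [[0, 0, -2], 0, 1],
    [[0, 0, -2], 0, 1],
    [[0, 0, 0], 0, 1]
  ]
}}

```text
clock: 8.75
position: [0.5328, -0.31, 0.0574]
tool_rot: [3.141, 0.0, 1.159]
force: [-1.1, 0.8, -2.5]
grip_width: 0.0441
finger_force: 51.5
```

Request:
{"name": "arm_command", "arguments": {
  "commands": [
    [[0, 0, -1], 0, 1],
    [[0, 0, -1], 0, 1],
    [[0, 0, -1], 0, 1],
    [[0, 0, 0], 0, 1]
  ]
}}

```text
clock: 9.15
position: [0.5328, -0.3101, 0.056]
tool_rot: [3.141, 0.001, 1.159]
force: [-10.2, 4.3, 27.1]
grip_width: 0.0437
finger_force: 54.3
```

Request:
{"name": "arm_command", "arguments": {
  "commands": [
    [[0, 0, 1], 0, 1],
    [[0, 0, 0.5], 0, 1],
    [[0, 0, 0], 0, 0.1],
    [[0, 0, 0], 0, -0.1],
    [[0, 0, 0], 0, -0.4],
    [[0, 0, 0], 0, -1],
    [[0, 0, 0], 0, -1],
    [[0, 0, 0], 0, -1],
    [[0, 0, 4], 0, -1],
    [[0, 0, 10], 0, -1],
    [[0, 0, 20], 0, -1],
    [[0, 0, 35], 0, -1],
    [[0, 0, 40], 0, -1],
    [[0, 0, 40], 0, -1],
    [[0, 15, 30], 0, -1],
    [[0, 30, 20], 0, -1],
    [[0, 40, 0], 0, -1],
    [[0, 40, 0], 0, -1],
    [[0, 40, 0], 0, -1],
    [[0, 40, 0], 0, -1]
  ]
}}

```text
clock: 11.15
position: [0.5324, -0.1034, 0.2558]
tool_rot: [3.141, -0.0, 1.159]
force: [1.6, 0.1, -0.0]
grip_width: 0.0855
finger_force: 0.0
```

Request:
{"name": "arm_command", "arguments": {
  "commands": [
    [[0, 40, 0], 0, -1],
    [[0, 40, 0], 0, -1],
    [[-2, 40, 0], 0, -1],
    [[-3, 40, 0], 0, -1],
    [[-3, 35, 0], 0, -1],
    [[-3, 20, 0], 0, -1],
    [[-3, 10, 0], 0, -1],
    [[0, 0, 0], 0, -1],
    [[0, 0, 0], 0, -1]
  ]
}}

```text
clock: 12.05
position: [0.5189, 0.1188, 0.255]
tool_rot: [3.141, 0.0, 1.158]
force: [-0.4, 0.4, 0.3]
grip_width: 0.085
finger_force: 0.0
```

```bash
python3 - <<'E'
from h import *
import pickle
print(bot.observe()["position"])
F={n:grab_frame(n) for n in("scene","side","wrist")};pickle.dump(F,open("f1.pkl","wb"))
cv2.imwrite("pics/w5.png",np.hstack([cv2.resize(F[n]["image"],None,fx=.71,fy=.71) for n in("scene","wrist")])[:,:,::-1])
f=F["wrist"];print(proj(f,[.515,.174,.137]),proj(f,[.515,.174,.145]))
E
```

```text
[0.51886483 0.11883553 0.25504745]
[243.38043669 147.49761588] [242.27802736 148.88264168]
```

View pics/w5.png

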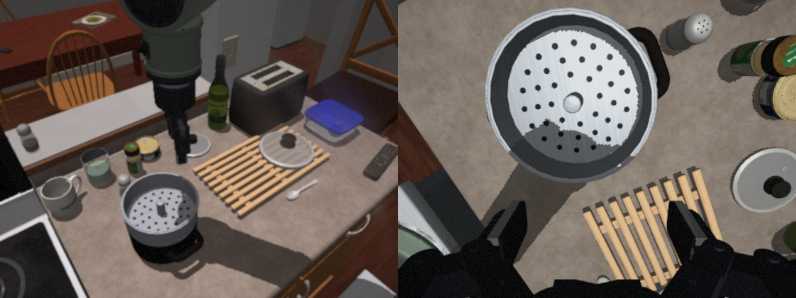

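The lid lies knob up on the far half (at about (287,148) in the left composite) and the basket is still on the pan. The post top shows at about (572,103) right, which is wrist pixel (246,145).

```bash
python3 - <<'E'
from h import *
import pickle
F=pickle.load(open("f1.pkl","rb"));f=F["wrist"]
g=cv2.medianBlur(cv2.cvtColor(f["image"],cv2.COLOR_RGB2GRAY),3)
c=cv2.HoughCircles(g[115:175,215:275],cv2.HOUGH_GRADIENT,1,10,param1=80,param2=9,minRadius=10,maxRadius=18)
for u,v,r in c[0][:4]: print(u+215,v+115,r,onz(f,u+215,v+115,.137))
c=cv2.HoughCircles(g,cv2.HOUGH_GRADIENT,1,30,param1=120,param2=30,minRadius=105,maxRadius=130)
for u,v,r in c[0][:3]: print(u,v,r,onz(f,u,v,.145))
f1=F["scene"];cv2.imwrite("pics/z.png",np.hstack([cv2.resize(f["image"][110:180,205:285],None,fx=5,fy=5),cv2.resize(f1["image"][235:305,170:250],None,fx=5,fy=5)])[:,:,::-1]); print(proj(f1,[.515,.174,.137]))
E
```

```text
248.5 143.5 14.1 [0.51977016 0.17511751 0.137     ]
241.5 134.5 118.1 [0.51892107 0.18341837 0.145     ]
[225.62074569 283.65173383]
```

View pics/z.png

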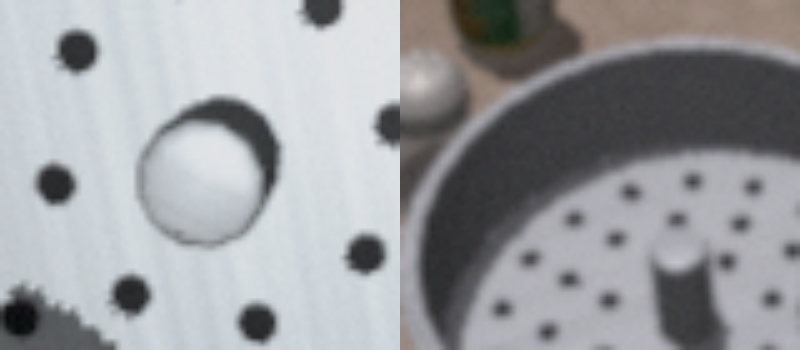

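Both views (wrist post top (245,146), scene (226,285)) put the post at about (0.517, 0.174). I'll descend into the basket and grip it.

Request:
{"name": "arm_command", "arguments": {
  "commands": [
    [[0, 15, 0], 0, -1],
    [[-1, 25, 0], 0, -1],
    [[-1, 15, -10], 0, -1],
    [[0, 0, -25], 0, -1],
    [[0, 0, -35], 0, -0.6],
    [[0, 0, -30], 0, -0.5],
    [[0, 0, -25], 0, -0.5],
    [[0, 0, -15], 0, -0.5],
    [[0, 0, -8], 0, -0.5],
    [[0, 0, -3], 0, -0.5],
    [[0, 0, 0], 0, -0.2],
    [[0, 0, 0], 0, 0.2],
    [[0, 0, 0], 0, 0.5],
    [[0, 0, 0], 0, 0.7],
    [[0, 0, 0], 0, 1],
    [[0, 0, 0], 0, 1],
    [[0, 0, 0], 0, 1],
    [[0, 0, 0], 0, 1]
  ],
  "newtons": 50
}}

```text
clock: 14.0
position: [0.5171, 0.1751, 0.1046]
tool_rot: [3.141, -0.001, 1.158]
force: [-1.3, -0.5, 8.3]
grip_width: 0.0185
finger_force: 48.5
```

Request:
{"name": "arm_command", "arguments": {
  "commands": [
    [[0, 0, 2], 0, 1],
    [[0, 0, 4], 0, 1],
    [[0, 0, 8], 0, 1],
    [[0, 0, 12], 0, 1],
    [[0, 0, 15], 0, 1],
    [[0, 0, 12], 0, 1],
    [[0, 0, 7], 0, 1],
    [[0, 0, 0], 0, 1],
    [[0, 0, 0], 0, 1]
  ],
  "newtons": 60
}}

```text
clock: 14.9
position: [0.5166, 0.1749, 0.1636]
tool_rot: [-3.142, 0.0, 1.159]
force: [-0.5, -0.2, -3.3]
grip_width: 0.0185
finger_force: 58.7
```

```bash
python3 - <<'E'
from h import *
print(bot.observe()["force"])
g=grab_frame("scene");h=grab_frame("side")
f=h;im=f["image"]
cv2.imwrite("pics/w6.png",np.hstack([cv2.resize(x["image"],None,fx=.71,fy=.71) for x in(g,h)])[:,:,::-1])
for x in(g,h): print([proj(x,p)*.71 for p in([.533,-.11,.02],[.533,-.31,.02],[.53,-.31,.078])])
E
```

```text
[-0.48301441 -0.16540886 -3.27093999]
[array([240.73626856, 176.85104757]), array([285.54067745, 149.86968067]), array([289.96577288, 136.68190543])]
[array([207.43186882, 199.91682979]), array([267.2391018 , 226.32507651]), array([271.04020722, 221.25891526])]
```

View pics/w6.png

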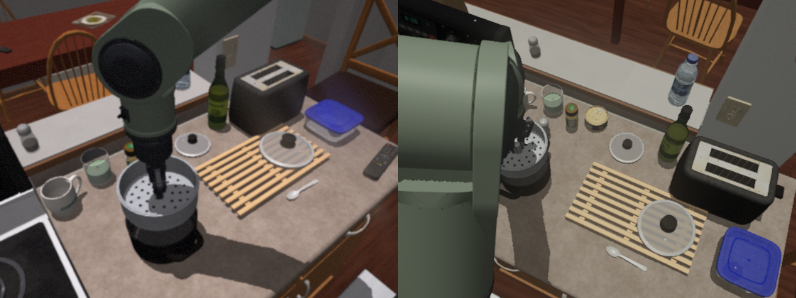

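The basket hangs free above the pan (at about (160,185) left) and the pan is unmoved. The lid sits on the far half with space left on the near half, so I'll carry the basket there.

Request:
{"name": "arm_command", "arguments": {
  "commands": [
    [[0, -10, 0], 0, 1],
    [[1, -20, 0], 0, 1],
    [[2, -30, 0], 0, 1],
    [[3, -38, 0], 0, 1],
    [[3, -38, 0], 0, 1],
    [[3, -38, 0], 0, 1],
    [[2, -38, 0], 0, 1],
    [[2, -38, 0], 0, 1],
    [[1, -25, 0], 0, 1],
    [[0, -13, -10], 0, 1],
    [[0, -5, -20], 0, 1],
    [[0, 0, -25], 0, 1],
    [[0, 0, -25], 0, 1],
    [[0, 0, -15], 0, 1],
    [[0, 0, -8], 0, 1],
    [[0, 0, -4], 0, 1],
    [[0, 0, 0], 0, 1],
    [[0, 0, 0], 0, 1]
  ]
}}

```text
clock: 16.8
position: [0.5341, -0.1179, 0.0575]
tool_rot: [3.141, -0.0, 1.159]
force: [-0.4, -0.3, -2.5]
grip_width: 0.0184
finger_force: 58.8
```

Request:
{"name": "arm_command", "arguments": {
  "commands": [
    [[0, 0, -4], 0, 1],
    [[0, 0, -3], 0, 1],
    [[0, 0, -2], 0, 1],
    [[0, 0, -1], 0, 1],
    [[0, 0, 0], 0, 1]
  ]
}}

```text
clock: 17.3
position: [0.5336, -0.1179, 0.0467]
tool_rot: [-3.141, 0.0, 1.159]
force: [0.3, -0.1, -3.1]
grip_width: 0.0182
finger_force: 58.8
```

Request:
{"name": "arm_command", "arguments": {
  "commands": [
    [[0, 0, -1], 0, 1],
    [[0, 0, -1], 0, 1],
    [[0, 0, 0], 0, 1]
  ]
}}

```text
clock: 17.6
position: [0.5337, -0.118, 0.0448]
tool_rot: [3.142, 0.0, 1.159]
force: [-0.7, -0.7, -2.2]
grip_width: 0.0189
finger_force: 58.9
```

Request:
{"name": "arm_command", "arguments": {
  "commands": [
    [[0, 0, -0.7], 0, 1],
    [[0, 0, -0.7], 0, 1],
    [[0, 0, 0], 0, 1]
  ]
}}

```text
clock: 17.9
position: [0.5338, -0.118, 0.0446]
tool_rot: [3.141, 0.001, 1.159]
force: [-9.9, 1.0, 27.8]
grip_width: 0.0185
finger_force: 62.3
```

Request:
{"name": "arm_command", "arguments": {
  "commands": [
    [[0, 0, 0.7], 0, 1],
    [[0, 0, 0.3], 0, 1],
    [[0, 0, 0], 0, 0.5],
    [[0, 0, 0], 0, 0.3],
    [[0, 0, 0], 0, 0],
    [[0, 0, 0], 0, -0.4],
    [[0, 0, 0], 0, -0.4],
    [[0, 0, 0], 0, -0.4],
    [[0, 0, 3], 0, -0.4],
    [[0, 0, 10], 0, -0.4],
    [[0, 0, 20], 0, -0.4],
    [[0, 0, 35], 0, -0.4],
    [[0, 0, 40], 0, -0.4],
    [[0, 0, 40], 0, -0.4],
    [[0, 0, 40], 0, -0.4],
    [[0, 0, 20], 0, -0.4],
    [[-20, 30, 0], 0, -0.4],
    [[-20, 30, 0], 0, -0.4],
    [[0, 0, 0], 0, -0.4],
    [[0, 0, 0], 0, -0.4]
  ]
}}

```text
clock: 19.9
position: [0.4936, -0.0577, 0.2534]
tool_rot: [3.14, 0.0, 1.16]
force: [0.6, -0.3, -0.3]
grip_width: 0.0598
finger_force: 0.0
```

```bash
python3 - <<'E'
from h import *
print(bot.observe()["position"])
g=grab_frame("scene");h=grab_frame("side")
cv2.imwrite("pics/w7.png",np.hstack([cv2.resize(x["image"],None,fx=.71,fy=.71) for x in(g,h)])[:,:,::-1])
E
```

```text
[ 0.49360816 -0.05771117  0.25337615]
```

View pics/w7.png

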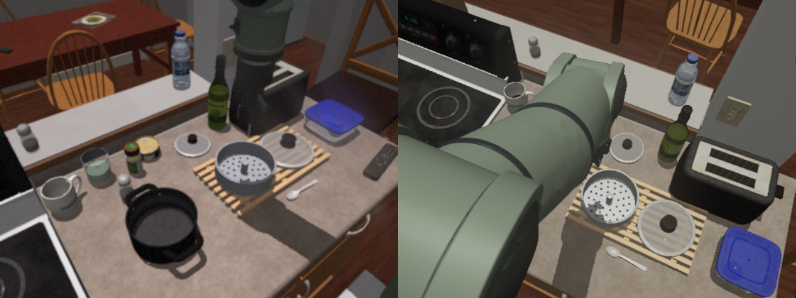

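Both pieces stand level on the rack (basket at about (243,165), lid at about (287,148) in the left view). The empty pan is in place at about (162,222), and the arm is clear.

```bash
python3 -c "
from workcell import ticket
print(ticket.job_done())"
```

```text
the job is handed in; nothing more can be done
None
```

The job is handed in at about 20 s, verdict not shown: the last picture has the lid knob up on the far half of the rack, the basket upright on the near half and the saucepan in place, but I viewed 11 pictures, one over the limit of 10.

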